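Open the spring jaw of a stone-sample clamp and hold it open

ROBOT

A 7-joint arm with a two-finger parallel gripper is mounted at the origin on the work surface. World frame = base frame: x ahead of the robot, y to its left, z up, the work surface at z = 0. Lengths are in m, angles in rad, forces in N, time in s.
With the tool pointing down it reaches from about 0.35 to 0.9 m from the base axis. Payload 8.1 kg.
Tool frame: the origin (TCP) lies on the centre line of the jaws, within the pads' length; the fingertips stand env.tip_extent ahead of it and the grasp point (between the pads) lies 5 mm behind it (env.tip_extent is the distance from the TCP to the fingertips, in m); z points along the fingers, y is the direction in which the jaws open and shut (so a half turn about z gives the same grasp; the last joint's range is limited). The gripper opens to 85 mm and grips with 20 to 120 N. Pads are 22 mm wide; open, the fingers measure 114 mm over their backs; the gripper's body (76 mm by 85 mm) begins 54 mm behind the grasp point. The pads swing forward as they close: fully open they stand 13 mm farther back than shut.
Start: joints at [1.193, 0.434, 0.025, 1.573, -0.012, 1.134, -0.075], TCP at [0.17, -0.602, 0.245] pointing down, gripper open.
Joint ranges: [-2.62, 2.62], [-0.44, 2.09], [-1.27, 1.32], [0.08, 2.57], [-1.32, 4.46], [0.12, 2], [-2.74, 2.74]. Speed limits (rad/s): [2.22, 2.22, 3.01, 3.01, 3.14, 3.14, 3.14].

INTERFACE

Orientations are given as a 3x3 rotation matrix whose columns are the frame's x, y, z axes.
In Python, from plant import env gives the robot as it stands.
- The arm moves only by the tool jog_arm, never from a script. Its argument "moves" is a list of rows, each an object with "slide": the shift along the tool's x, y, z in cm, a list of three; "dr": the turn, a rotation vector about the tool's x, y, z in rad, a list of three; "fingers": the opening in per cent of the stroke, from 0 (shut) to 100 (fully open). In form: [{"slide": [dx, dy, dz], "dr": [rx, ry, rz], "fingers": fingers}, ...]. A call has 1 to 12 rows; each row is the pose to reach, as a shift and turn from the pose commanded when the call began, along the tool's axes at that moment; what a row does not reach only later rows make up. A row lasts 1/12 s, in which the tool goes at most 41.7 mm and 7.16 degrees, less where a joint would pass 70% of its speed; a pose out of reach is approached as far as the arm can. A call with a gripper value outside its range is refused whole. The fingers move at their own pace and stop on an object; the grip force is fixed at half the most. Time passes only in rows, so rows that repeat a pose let the fingers close. It gives the time, the measured TCP pose, the force and the opening at its end, in the units of the state.
- env.read_state(): the state, without advancing time (a new reading comes with each control period).
- env.capture(name): name is "side" or "top"; returns the picture (400x640x3 uint8, blue, green, red); there is no depth.
- env.camera_model(name): a dict with "fovy" (degrees; the focal length in pixels is half the picture's height over the tangent of half this angle, whatever the lens; pixels are square), "cx", "cy" (the principal point, pixels), "rvec" (rotation vector, rad) and "tvec" (3), from world to camera coordinates, as OpenCV has them. Camera axes: x right, y down, z forward; pixel columns grow to the right and rows downward; lengths in m; the calibration is good to about 2 mm. A picture is of the moment at which its call begins. camera_model takes no time and is no camera call.
- env.sign_off(): hands the job in, once; it reports no verdict.
The state is a dict: "time": time; "qpos": joint angles; "qvel": joint speeds; "joint_efforts": joint torques, N m; "tcp_pos": TCP position; "ee_rot": TCP orientation; "contact_force": force on the tool from outside, world axes, zero at the start; "wrist_torque": the same for the moment, N m; "opening": finger opening in m.
Only numpy, scipy, OpenCV 4.12 (cv2) and the standard library are available. Lean on these libraries where they do the work, as an engineer would, in place of code of your own. Each camera call takes 0.05 s, during which the arm holds its last target. There are 200 camera calls.

TASK

Open the spring jaw of the stone clamp so that the polished sample can be lifted out: first unscrew the bolt beside the stone, then the bolt nearer the bow handle, each anticlockwise (seen from above) fully to its end stop. Then pull the jaw out by its bow handle until its pointer fin is in line with the upright blade of the index clip on the rail, and finish holding it there against its spring: do not let go. Leave the stone in its place and the other things on the bench where they are.

Things in the scene. Friction and masses are not known exactly. Their poses are not given: they have to be found in the camera images.
- clamp: Grey bed of the sample clamp, fixed, 360 x 170 x 20 mm. Origin on the bench top below the jaw's centre line; x along the slide from the bow handle to the stone, y to the side with the bolts, z up. Bed from x = -195 to 165 mm; stone at x = 73 to 133, then a fence, top at 55 mm. Rails 30 wide, tops 30 mm above the bench, at y = 60 (bolts) and y = -60 (index clip).
- jaw (a joint): Travel of the spring jaw in m: 0 = shut on the stone, grows as it is pulled out along the clamp's -x, end stop at 0.085. A spring pulls it shut: about 5 N at 0, rising by 150 N/m (13 N at 50 mm), plus 1 N friction. Until both bolts are unscrewed their cams block it after 2 to 3 mm.
- jaw_handle (a point): Middle of the top bar of the jaw's bow handle: round bar 14 mm thick along the clamp's y, 50 mm clear between its legs, centre 75 mm above the bench; below it the jaw's flat top, 44.5 mm above the bench. Jaw shut: x = -150, y = 0 mm in the clamp's frame; moves with the jaw.
- jaw_pointer (a point): The pointer: outer edge of a steel fin 3 mm thick (along the clamp's x) standing out of the jaw's side towards the index rail, 42 mm above the bench. Jaw shut: x = -100, y = -45 mm in the clamp's frame; moves with the jaw.
- index_mark (a point): Upright brass blade of the index clip on the index rail (3 mm thick along the clamp's x, 16 wide, top 54 mm above the bench; this point 42 mm above the bench). Axes as the clamp's. It stands 35 to 60 mm from the shut pointer, towards the handle; the pointer is at the mark when both have the same x in the clamp's frame.
- bolt_stone (a joint): Angle in rad of the bolt beside the stone: grows anticlockwise seen from above, from 0 (screwed home) to its end stop at 1.5; starts at 0 to 0.35. Stays where it is left; friction about 0.06 N m.
- bolt_stone_grip (a point): Grip point of the bolt beside the stone, on its vertical axis, 71 mm above the bench, at x = 35, y = 60 mm in the clamp's frame. Head: upright black wing bar 13 mm thick, 46 long, from 51 to 85 mm above the bench; at angle 0 it lies along the clamp's y and turns with the bolt (own y axis along the bar). Below it a cam of 32 mm radius, top at 40 mm.
- bolt_handle (a joint): Angle of the bolt nearer the bow handle; same meaning, stop and friction as bolt_stone.
- bolt_handle_grip (a point): Grip point of the bolt nearer the bow handle, at x = -60, y = 60 mm in the clamp's frame; otherwise the same as bolt_stone_grip.
- stone: Polished stone sample 60 x 90 x 30 mm lying in the clamp between jaw and fence, not fastened; origin under its centre.
- spacer: short steel spacer, a cylinder 22 across and 18 high, standing on the clamp's bed beside the stone (bystander); origin under its centre
- wrench: open-ended wrench lying on the bench alongside the clamp's index rail (bystander); origin at its middle
- pad: black rubber backing pad, 100 across, 22 high, lying beside the stone end of the clamp on the bolts' side (bystander)
- offcut: rough grey stone offcut 90 x 55 x 30 lying beside the handle end of the clamp on the bolts' side (bystander)
- spray: white bottle 68 across, 190 high, standing to the robot's left (bystander)
- jar: grey jar 80 across, 85 high, standing to the robot's right (bystander)
- brush: hand brush lying to the robot's right (bystander)

How it is judged:
On the way, in this order (a step that is already met when the one before it is completed fails the run):
1. the bolt beside the stone is unscrewed to its end stop (value of joint bolt_stone above 1.38 rad), for 0.2 s.
2. then the bolt nearer the bow handle is unscrewed to its end stop (value of joint each of bolt_stone, bolt_handle above 1.38 rad), for 0.2 s.
3. then the jaw is pulled out by the gripper and held with its pointer at the index blade (x of jaw_pointer in the frame of index_mark between -0.006 and 0.006 m and contact force between jaw and the fingers above 4 N), for 0.3 s.
At the end, for the whole second after the job is handed in: The program has finished with the gripper still holding the jaw out: pointer within 6 mm of the index blade along the slide, jaw at rest, held by the fingers with more than 4 N; both bolts within 0.12 rad of their stops (over 1.38 rad); the stone within 15 mm of where it was (all of step 2 and all of step 3 and velocity of joint jaw between -0.01 and 0.01 m/s and distance of stone from where it was at the start of the episode below 0.015 m); the arm keeps its last pose, push and grip.
It fails at once if a bystander on the bench is shifted by more than 25 mm (distance of any of spacer, wrench, pad, offcut, spray, jar, brush from where it was at the start of the episode above 0.025 m).
It fails at once if the stone is shifted by more than 15 mm (distance of stone from where it was at the start of the episode above 0.015 m).
It also fails if it takes over 58 s, if anything falls off the work surface, if the arm or the gripper's body presses on something with over 40 N, if the wrist force passes 120 N, or if a joint passes its speed limit or range.

## Working session

There is one attempt and no reset: what is moved stays moved. The work goes in short steps, Python scripts to look and compute and a tool call to move; the robot and the scene stay as the last step left them, time stands still between calls to the robot, and variables do not carry over. Pictures are saved under pics/ and viewed, about 8 in all and at most 12, crops included, and the job is handed in when it is done.

Besides the shell and the picture viewer there is one more tool, called after "Call:" in YAML: its name, and indented under it one key for each argument. jog_arm: Moves the arm, as the interface text tells. Its arguments: {"type":"object","properties":{"moves":{"type":"array"}},"required":["moves"]}

```bash
mkdir -p pics; ls; python3 - <<'E'
from plant import env
import cv2
s=env.read_state()
for k,v in s.items(): print(k,v)
print(env.tip_extent)
for n in("side","top"):
    cv2.imwrite(f"pics/{n}0.png",env.capture(n)); print(n,env.camera_model(n))
E
```

```text
pics
time 0.0
qpos [ 1.19339138  0.4352033   0.02498938  1.57411485 -0.01159098  1.13399374
 -0.07507832]
qvel [-0.0004745  -0.00105478  0.00070282 -0.0002564  -0.00021555 -0.00159288
  0.00074655]
joint_efforts [-4.12098971e-04 -6.70460272e+01  1.02447789e+00 -3.16209805e+01
  1.54674961e-02  1.23955129e-02 -7.92607750e-06]
tcp_pos [ 0.16940122 -0.6010954   0.2445315 ]
ee_rot [[ 9.62494212e-01  2.71301604e-01 -5.76586157e-04]
 [ 2.71302171e-01 -9.62493110e-01  1.46497392e-03]
 [-1.57510431e-04 -1.56645799e-03 -9.99998761e-01]]
contact_force [-0.3136036  -0.07279934 -0.38168738]
wrist_torque [-0.00470782 -0.018151   -0.00339071]
opening 0.08521514876640547
0.014
side {'fovy': 55.405405681327494, 'cx': 315.1202125443585, 'cy': 200.45499840501603, 'rvec': array([ 2.42290416, -0.45241335,  0.1463362 ]), 'tvec': array([-0.55778096,  0.20622605,  0.97748167])}
top {'fovy': 47.05634564826187, 'cx': 311.77350178679404, 'cy': 199.59677687307112, 'rvec': array([ 2.21506228, -2.15424874,  0.05962842]), 'tvec': array([-0.02903484,  0.58643012,  1.29780932])}
```

View pics/top0.png

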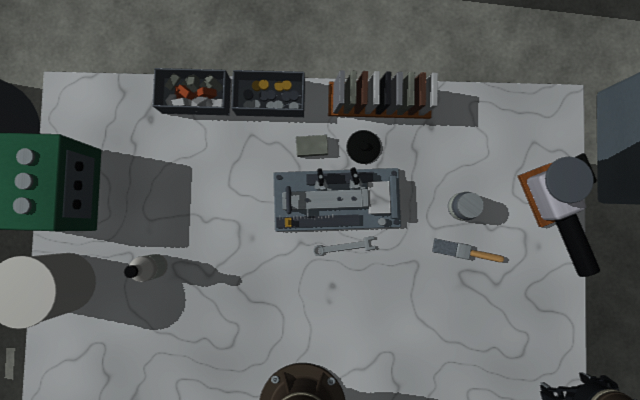

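View pics/side0.png

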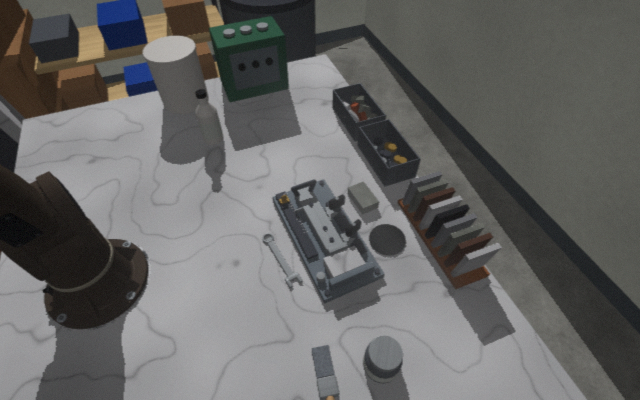

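The top view shows the clamp at about (340,200): bow handle on the left (287,200), stone on the right (382,197), bolts on the upper side (320,178) and (354,176), and the brass clip at (288,222). Next, enlarged crops.

```bash
python3 - <<'E'
import cv2
a=cv2.imread("pics/top0.png")[155:245,260:420]
b=cv2.imread("pics/side0.png")[170:305,260:400]
cv2.imwrite("pics/topc.png",cv2.convertScaleAbs(cv2.resize(a,None,fx=5,fy=5,interpolation=cv2.INTER_CUBIC),alpha=1.5))
cv2.imwrite("pics/sidec.png",cv2.convertScaleAbs(cv2.resize(b,None,fx=4,fy=4,interpolation=cv2.INTER_CUBIC),alpha=1.5))
E
```

```text
(no output)
```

View pics/topc.png

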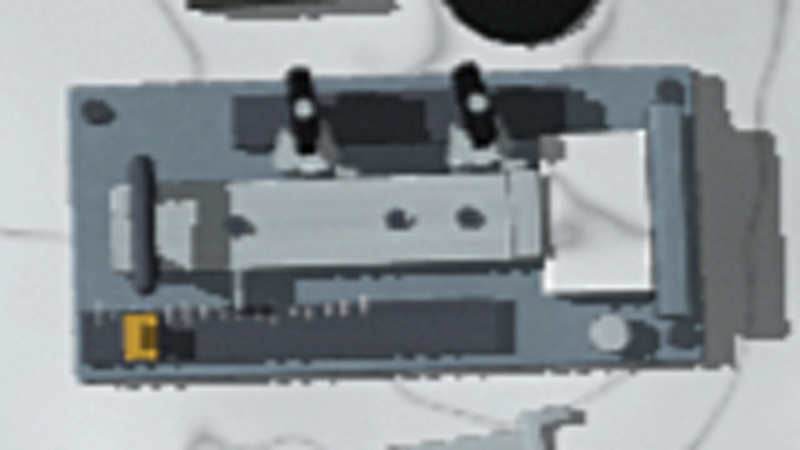

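View pics/sidec.png

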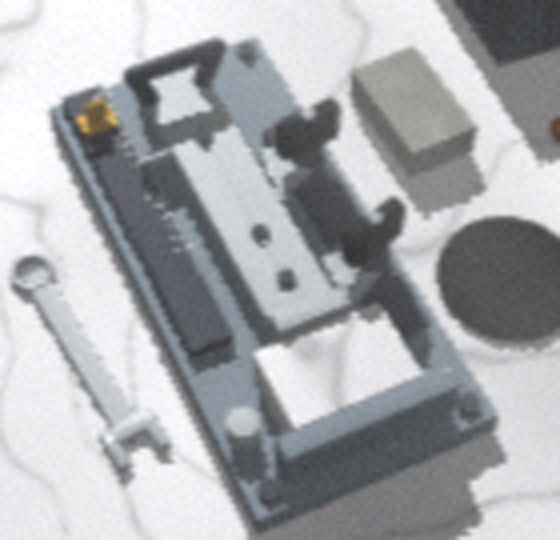

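The top crop shows bed corners at (68,87), (690,67), (705,365) and (80,382). It also shows bolt pivots at (304,107) and (478,103), the handle bar from (142,160) to (145,290), the fin tip at (240,308) and the clip at 124–158 × 314–362. The side crop shows bed corners at (52,105), (258,42) and (493,412). I'll fit the pose from these.

```bash
cat > h.py <<'E'
import numpy as np, cv2
from plant import env
def proj(n,P):
    m=env.camera_model(n); f=200/np.tan(np.radians(m["fovy"]/2))
    K=np.array([[f,0,m["cx"]],[0,f,m["cy"]],[0,0,1]])
    return cv2.projectPoints(np.asarray(P,float).reshape(-1,3),m["rvec"],m["tvec"],K,None)[0][:,0]
def back(n,uv,z):
    m=env.camera_model(n); f=200/np.tan(np.radians(m["fovy"]/2)); R=cv2.Rodrigues(m["rvec"])[0]
    d=R.T@np.array([(uv[0]-m["cx"])/f,(uv[1]-m["cy"])/f,1]); c=-R.T@m["tvec"]
    return c+d*(z-c[2])/d[2]
def world(p,P):
    P=np.asarray(P,float).reshape(-1,3)/1000; c,s=np.cos(p[2]),np.sin(p[2])
    return P@np.array([[c,-s,0],[s,c,0],[0,0,1]]).T+[p[0],p[1],0]
T=lambda u,v:(260+(u+.5)/5-.5,155+(v+.5)/5-.5)
S=lambda u,v:(260+(u+.5)/4-.5,170+(v+.5)/4-.5)
E
cat > fit.py <<'E'
from h import *
from scipy.optimize import least_squares
obs=[("top",T(68,87),(-195,85,20)),("top",T(690,67),(165,85,20)),("top",T(705,365),(165,-85,20)),("top",T(80,382),(-195,-85,20)),
("top",T(304,107),(-60,60,85)),("top",T(478,103),(35,60,85)),("top",T(142,160),(-150,32,75)),("top",T(145,290),(-150,-32,75)),("top",T(240,308),(-100,-45,42)),
("side",S(52,105),(-195,-85,20)),("side",S(258,42),(-195,85,20)),("side",S(493,412),(165,85,20)),("side",S(140,158),(-100,-45,42))]
def r(p): return np.array([proj(n,world(p,P))[0]-uv for n,uv,P in obs]).ravel()
o=least_squares(r,[.6,-.07,-1.57],loss="soft_l1"); p=o.x
print(p); print(r(p).reshape(-1,2).round(1))
np.save("pose.npy",p)
for n,P in(("stone",(35,60,71)),("hbolt",(-60,60,71)),("handle",(-150,0,75))): print(n,world(p,P).round(4))
inv=lambda w:(np.array([[np.cos(p[2]),np.sin(p[2])],[-np.sin(p[2]),np.cos(p[2])]])@(w[:2]-p[:2])*1000).round(1)
for uv in((465,68),(490,142),(298,72),(305,150)): print("bar",inv(back("top",T(*uv),.085)), inv(back("top",T(*uv),.065)))
for uv in((124,338),(158,338),(140,338),(141,314),(141,362)): print("clip",inv(back("top",T(*uv),.03)),inv(back("top",T(*uv),.054)))
for uv in((85,100),(103,140),(115,115)): print("clipS",inv(back("side",S(*uv),.03)),inv(back("side",S(*uv),.054)))
# overlay
for n,M,sc,off in(("top",T,5,(260,155)),("side",S,4,(260,170))): 
    pass
E
python3 fit.py
```

```text
[ 0.59015903 -0.09828978 -1.51459665]
[[-0.3 -0.3]
 [ 0.6  0.1]
 [ 0.  -0.2]
 [-1.3 -0. ]
 [-0.   0.5]
 [-0.   0.3]
 [-0.1  1.3]
 [-0.1 -1.4]
 [-0.5 -0.4]
 [-1.2  0.3]
 [-0.5 -1.8]
 [ 1.2  1.8]
 [ 1.2  1.2]]
stone [[ 0.652  -0.1299  0.071 ]]
hbolt [[ 0.6467 -0.035   0.071 ]]
handle [[0.5817 0.0515 0.075 ]]
bar [28.6 80.1] [30.3 82.7]
bar [40.9 39.1] [42.8 41.1]
bar [-62.6  80.6] [-62.3  83.2]
bar [-60.   37.7] [-59.7  39.6]
clip [-164.9  -61. ] [-163.3  -61.4]
clip [-145.6  -61.5] [-144.4  -61.9]
clip [-155.8  -61.2] [-154.4  -61.6]
clip [-154.9  -47.7] [-153.5  -48.3]
clip [-155.6  -74.8] [-154.1  -75. ]
clipS [-180.5  -59.7] [-160.9  -65.1]
clipS [-140.2  -61.3] [-121.7  -66.7]
clipS [-158.2  -45. ] [-139.2  -50.8]
```

Call:
jog_arm:
  moves:
    - {"slide":[59.2,-32.4,9],"dr":[0,0,-0.07],"fingers":60}
    - {"slide":[59.2,-32.4,9],"dr":[0,0,-0.07],"fingers":60}
    - {"slide":[59.2,-32.4,9],"dr":[0,0,-0.07],"fingers":60}
    - {"slide":[59.2,-32.4,9],"dr":[0,0,-0.07],"fingers":60}
    - {"slide":[59.2,-32.4,9],"dr":[0,0,-0.07],"fingers":60}
    - {"slide":[59.2,-32.4,9],"dr":[0,0,-0.07],"fingers":60}
    - {"slide":[59.2,-32.4,9],"dr":[0,0,-0.07],"fingers":60}
    - {"slide":[59.2,-32.4,9],"dr":[0,0,-0.07],"fingers":60}
    - {"slide":[59.2,-32.4,9],"dr":[0,0,-0.07],"fingers":60}
    - {"slide":[59.2,-32.4,9],"dr":[0,0,-0.07],"fingers":60}
    - {"slide":[59.2,-32.4,9],"dr":[0,0,-0.07],"fingers":60}
    - {"slide":[59.2,-32.4,9],"dr":[0,0,-0.07],"fingers":60}

```text
time: 1.1
tcp_pos: [0.5244, -0.2529, 0.1787]
ee_rot: [[0.941, 0.338, -0.0], [0.338, -0.941, 0.0], [-0.0, -0.0, -1.0]]
contact_force: [1.3, -1.8, 0.7]
opening: 0.0511
```

Call:
jog_arm:
  moves:
    - {"slide":[16.1,-7.2,4],"dr":[0,0,0],"fingers":60}
    - {"slide":[16.1,-7.2,4],"dr":[0,0,0],"fingers":60}
    - {"slide":[16.1,-7.2,4],"dr":[0,0,0],"fingers":60}
    - {"slide":[16.1,-7.2,4],"dr":[0,0,0],"fingers":60}
    - {"slide":[16.1,-7.2,4],"dr":[0,0,0],"fingers":60}
    - {"slide":[16.1,-7.2,4],"dr":[0,0,0],"fingers":60}
    - {"slide":[16.1,-7.2,4],"dr":[0,0,0],"fingers":60}
    - {"slide":[16.1,-7.2,4],"dr":[0,0,0],"fingers":60}
    - {"slide":[16.1,-7.2,4],"dr":[0,0,0],"fingers":60}
    - {"slide":[16.1,-7.2,4],"dr":[0,0,0],"fingers":60}

```text
time: 1.93
tcp_pos: [0.65, -0.1342, 0.1397]
ee_rot: [[0.942, 0.336, 0.0], [0.336, -0.942, -0.001], [-0.0, 0.001, -1.0]]
contact_force: [0.1, -0.9, -0.3]
opening: 0.0514
```

Call:
jog_arm:
  moves:
    - {"slide":[0.3,-0.3,1],"dr":[0,0,0],"fingers":60}
    - {"slide":[0.3,-0.3,2.5],"dr":[0,0,0],"fingers":60}
    - {"slide":[0.3,-0.3,4],"dr":[0,0,0],"fingers":60}
    - {"slide":[0.3,-0.3,5],"dr":[0,0,0],"fingers":60}
    - {"slide":[0.3,-0.3,6],"dr":[0,0,0],"fingers":60}
    - {"slide":[0.3,-0.3,7],"dr":[0,0,0],"fingers":60}
    - {"slide":[0.3,-0.3,7],"dr":[0,0,0],"fingers":60}
    - {"slide":[0.3,-0.3,7],"dr":[0,0,0],"fingers":60}

```text
time: 2.6
tcp_pos: [0.6522, -0.1286, 0.0687]
ee_rot: [[0.941, 0.338, -0.001], [0.338, -0.941, 0.0], [-0.001, -0.0, -1.0]]
contact_force: [0.6, 0.3, 1.2]
opening: 0.051
```

```bash
cat > look.py <<'E'
import sys,cv2,numpy as np
from plant import env
a=env.capture("top")[155:245,260:420]; b=env.capture("side")[165:265,280:400]
r=lambda i:cv2.convertScaleAbs(cv2.resize(i,(640,360 if i is a else 533),interpolation=cv2.INTER_CUBIC),alpha=1.5)
A=cv2.resize(a,None,fx=3.75,fy=3.75,interpolation=cv2.INTER_CUBIC)[:,:440] if 0 else None
top=cv2.convertScaleAbs(cv2.resize(a,(480,270),interpolation=cv2.INTER_CUBIC),alpha=1.5)
sd=cv2.convertScaleAbs(cv2.resize(b,(320,267),interpolation=cv2.INTER_CUBIC),alpha=1.5)
sd=cv2.copyMakeBorder(sd,0,3,0,0,cv2.BORDER_CONSTANT)
cv2.imwrite(f"pics/{sys.argv[1]}.png",np.hstack([top,sd]))
E
python3 look.py a1
```

```text
(no output)
```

View pics/a1.png

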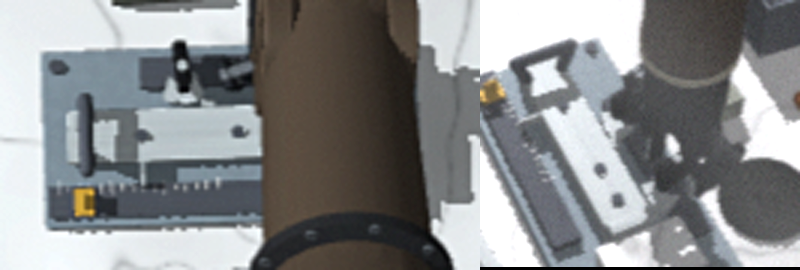

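The fingers straddle the stone-side bolt at about (665,150) in the side view, with no contact force. I'll close on the wing.

Call:
jog_arm:
  moves:
    - {"slide":[0,0,0],"dr":[0,0,0],"fingers":0}
    - {"slide":[0,0,0],"dr":[0,0,0],"fingers":0}
    - {"slide":[0,0,0],"dr":[0,0,0],"fingers":0}
    - {"slide":[0,0,0],"dr":[0,0,0],"fingers":0}
    - {"slide":[0,0,0],"dr":[0,0,0],"fingers":0}
    - {"slide":[0,0,0],"dr":[0,0,0],"fingers":0}

```text
time: 3.2
tcp_pos: [0.6525, -0.128, 0.0699]
ee_rot: [[0.941, 0.338, 0.0], [0.338, -0.941, 0.0], [0.0, -0.0, -1.0]]
contact_force: [-2.0, 2.1, 5.8]
opening: 0.0121
```

```bash
python3 -c "
from plant import env
s=env.read_state()
for k in('tcp_pos','contact_force','wrist_torque','opening','qpos'):print(k,s[k])"
```

```text
tcp_pos [ 0.65253465 -0.1280058   0.06991228]
contact_force [-2.00623272  2.13374869  5.80750543]
wrist_torque [0.39407231 0.53840888 0.03148174]
opening 0.012080296572660323
qpos [ 0.20158241  0.67560518 -0.13685242  1.62942663  0.11375127  0.84411537
 -1.20681665]
```

Call:
jog_arm:
  moves:
    - {"slide":[0,0,0],"dr":[0,0,-0.1],"fingers":0}
    - {"slide":[0,0,0],"dr":[0,0,-0.2],"fingers":0}
    - {"slide":[0,0,0],"dr":[0,0,-0.3],"fingers":0}
    - {"slide":[0,0,0],"dr":[0,0,-0.4],"fingers":0}
    - {"slide":[0,0,0],"dr":[0,0,-0.5],"fingers":0}
    - {"slide":[0,0,0],"dr":[0,0,-0.6],"fingers":0}
    - {"slide":[0,0,0],"dr":[0,0,-0.7],"fingers":0}
    - {"slide":[0,0,0],"dr":[0,0,-0.8],"fingers":0}
    - {"slide":[0,0,0],"dr":[0,0,-0.9],"fingers":0}
    - {"slide":[0,0,0],"dr":[0,0,-1.0],"fingers":0}
    - {"slide":[0,0,0],"dr":[0,0,-1.08],"fingers":0}
    - {"slide":[0,0,0],"dr":[0,0,-1.08],"fingers":0}

```text
time: 4.2
tcp_pos: [0.6527, -0.128, 0.0699]
ee_rot: [[0.14, 0.99, 0.001], [0.99, -0.14, 0.001], [0.001, 0.001, -1.0]]
contact_force: [-2.1, 2.3, 5.4]
opening: 0.012
```

```bash
cat > st.py <<'E'
from plant import env
import numpy as np
s=env.read_state()
for k in('time','tcp_pos','contact_force','wrist_torque','opening','qpos'):print(k,np.round(s[k],4))
R=s['ee_rot'];h=np.arctan2(R[1,0],R[0,0]);p=np.load('pose.npy');print("head",h,"bolt angle",h-(p[2]+np.pi/2))
E
python3 st.py
```

```text
time 4.2
tcp_pos [ 0.6527 -0.128   0.0699]
contact_force [-2.0569  2.2745  5.4494]
wrist_torque [0.3932 0.4279 0.069 ]
opening 0.012
qpos [ 0.3789  0.7118 -0.4195  1.6115  0.3478  0.8924 -0.3109]
head 1.4301124402528271 bolt angle 1.37391276515714
```

Call:
jog_arm:
  moves:
    - {"slide":[0,0,0],"dr":[0,0,-0.04],"fingers":0}
    - {"slide":[0,0,0],"dr":[0,0,-0.08],"fingers":0}
    - {"slide":[0,0,0],"dr":[0,0,-0.12],"fingers":0}
    - {"slide":[0,0,0],"dr":[0,0,-0.12],"fingers":0}

```text
time: 4.53
tcp_pos: [0.6528, -0.128, 0.0699]
ee_rot: [[0.023, 1.0, 0.001], [1.0, -0.023, 0.0], [0.001, 0.001, -1.0]]
contact_force: [-2.1, 1.8, 5.1]
opening: 0.0121
```

```bash
python3 st.py
```

```text
time 4.5333
tcp_pos [ 0.6528 -0.128   0.0699]
contact_force [-2.1486  1.8438  5.1133]
wrist_torque [0.3526 0.3881 0.0908]
opening 0.0121
qpos [ 0.3966  0.7175 -0.4489  1.6098  0.3723  0.8995 -0.2129]
head 1.5473701205452453 bolt angle 1.491170445449558
```

Call:
jog_arm:
  moves:
    - {"slide":[0,0,0],"dr":[0,0,-0.03],"fingers":0}
    - {"slide":[0,0,0],"dr":[0,0,-0.06],"fingers":0}
    - {"slide":[0,0,0],"dr":[0,0,-0.06],"fingers":0}
    - {"slide":[0,0,0],"dr":[0,0,-0.06],"fingers":0}

```text
time: 4.87
tcp_pos: [0.6527, -0.128, 0.07]
ee_rot: [[-0.032, 0.999, 0.001], [0.999, 0.032, 0.001], [0.001, 0.001, -1.0]]
contact_force: [-1.5, 2.2, 5.2]
opening: 0.0116
```

```bash
python3 st.py
```

```text
time 4.8667
tcp_pos [ 0.6527 -0.128   0.07  ]
contact_force [-1.5217  2.1964  5.2476]
wrist_torque [ 0.5621  0.3853 -1.1296]
opening 0.0116
qpos [ 0.4055  0.7204 -0.4631  1.6088  0.3832  0.9033 -0.1659]
head 1.602865207147507 bolt angle 1.5466655320518197
```

Call:
jog_arm:
  moves:
    - {"slide":[0,0,0],"dr":[0,0,0.03],"fingers":60}
    - {"slide":[0,0,0],"dr":[0,0,0.03],"fingers":60}
    - {"slide":[0,0,0],"dr":[0,0,0.03],"fingers":60}
    - {"slide":[0,0,0],"dr":[0,0,0.03],"fingers":60}
    - {"slide":[0,0,0],"dr":[0,0,0.03],"fingers":60}
    - {"slide":[0,0,-3],"dr":[0,0,0.03],"fingers":60}
    - {"slide":[0,0,-6],"dr":[0,0,0.03],"fingers":60}
    - {"slide":[0,0,-7],"dr":[0,0,0.03],"fingers":60}

```text
time: 5.53
tcp_pos: [0.6544, -0.1284, 0.1433]
ee_rot: [[-0.004, 1.0, 0.005], [1.0, 0.004, -0.0], [-0.0, 0.005, -1.0]]
contact_force: [0.1, 0.0, 0.4]
opening: 0.0512
```

Call:
jog_arm:
  moves:
    - {"slide":[3,0,0],"dr":[0,0,0.12],"fingers":60}
    - {"slide":[6,0,0],"dr":[0,0,0.24],"fingers":60}
    - {"slide":[9.5,-0.2,0],"dr":[0,0,0.36],"fingers":60}
    - {"slide":[9.5,-0.2,0],"dr":[0,0,0.48],"fingers":60}
    - {"slide":[9.5,-0.2,0],"dr":[0,0,0.6],"fingers":60}
    - {"slide":[9.5,-0.2,0],"dr":[0,0,0.72],"fingers":60}
    - {"slide":[9.5,-0.2,0],"dr":[0,0,0.84],"fingers":60}
    - {"slide":[9.5,-0.2,0],"dr":[0,0,0.96],"fingers":60}
    - {"slide":[9.5,-0.2,0],"dr":[0,0,1.08],"fingers":60}
    - {"slide":[9.5,-0.2,0],"dr":[0,0,1.2],"fingers":60}
    - {"slide":[9.5,-0.2,0],"dr":[0,0,1.32],"fingers":60}
    - {"slide":[9.5,-0.2,0],"dr":[0,0,1.45],"fingers":60}

```text
time: 6.53
tcp_pos: [0.65, -0.0336, 0.139]
ee_rot: [[0.992, 0.124, -0.0], [0.124, -0.992, -0.0], [-0.0, 0.0, -1.0]]
contact_force: [0.4, 0.8, -0.3]
opening: 0.0514
```

```bash
python3 st.py
```

```text
time 6.5333
tcp_pos [ 0.65   -0.0336  0.139 ]
contact_force [ 0.363   0.8093 -0.2523]
wrist_torque [ 0.0725  0.0743 -0.0439]
opening 0.0514
qpos [ 0.0533  0.5775 -0.1275  1.6151  0.0853  0.9545 -1.5496]
head 0.12430993412968804 bolt angle 0.0681102590340008
```

Call:
jog_arm:
  moves:
    - {"slide":[-0.2,-0.1,1],"dr":[0,0,0],"fingers":60}
    - {"slide":[-0.2,-0.1,2.5],"dr":[0,0,0],"fingers":60}
    - {"slide":[-0.2,-0.1,4],"dr":[0,0,0],"fingers":60}
    - {"slide":[-0.2,-0.1,5],"dr":[0,0,0],"fingers":60}
    - {"slide":[-0.2,-0.1,6],"dr":[0,0,0],"fingers":60}
    - {"slide":[-0.2,-0.1,7],"dr":[0,0,0],"fingers":60}
    - {"slide":[-0.2,-0.1,7],"dr":[0,0,0],"fingers":60}
    - {"slide":[-0.2,-0.1,7],"dr":[0,0,0],"fingers":60}

```text
time: 7.2
tcp_pos: [0.6477, -0.0329, 0.0687]
ee_rot: [[0.992, 0.13, -0.001], [0.13, -0.992, 0.0], [-0.001, -0.0, -1.0]]
contact_force: [1.4, -0.3, -0.4]
opening: 0.0511
```

Call:
jog_arm:
  moves:
    - {"slide":[0,0,0],"dr":[0,0,0],"fingers":0}
    - {"slide":[0,0,0],"dr":[0,0,0],"fingers":0}
    - {"slide":[0,0,0],"dr":[0,0,0],"fingers":0}
    - {"slide":[0,0,0],"dr":[0,0,0],"fingers":0}
    - {"slide":[0,0,0],"dr":[0,0,0],"fingers":0}
    - {"slide":[0,0,0],"dr":[0,0,0],"fingers":0}

```text
time: 7.7
tcp_pos: [0.6485, -0.0328, 0.0701]
ee_rot: [[0.992, 0.129, 0.001], [0.129, -0.992, 0.0], [0.001, 0.0, -1.0]]
contact_force: [-1.9, -0.0, 6.0]
opening: 0.0121
```

```bash
python3 st.py
```

```text
time 7.7
tcp_pos [ 0.6485 -0.0328  0.0701]
contact_force [-1.8707 -0.01    5.9704]
wrist_torque [ 0.0697  0.2555 -0.0609]
opening 0.0121
qpos [ 0.0488  0.6532 -0.1228  1.6746  0.1021  0.8187 -1.5597]
head 0.12973352296032292 bolt angle 0.07353384786463568
```

Gripped (12.1 mm). Now I'll turn it about 1.43 rad anticlockwise in two parts.

Call:
jog_arm:
  moves:
    - {"slide":[0,0,0],"dr":[0,0,-0.1],"fingers":0}
    - {"slide":[0,0,0],"dr":[0,0,-0.2],"fingers":0}
    - {"slide":[0,0,0],"dr":[0,0,-0.3],"fingers":0}
    - {"slide":[0,0,0],"dr":[0,0,-0.4],"fingers":0}
    - {"slide":[0,0,0],"dr":[0,0,-0.5],"fingers":0}
    - {"slide":[0,0,0],"dr":[0,0,-0.6],"fingers":0}
    - {"slide":[0,0,0],"dr":[0,0,-0.7],"fingers":0}
    - {"slide":[0,0,0],"dr":[0,0,-0.8],"fingers":0}
    - {"slide":[0,0,0],"dr":[0,0,-0.9],"fingers":0}
    - {"slide":[0,0,0],"dr":[0,0,-1.0],"fingers":0}
    - {"slide":[0,0,0],"dr":[0,0,-1.1],"fingers":0}
    - {"slide":[0,0,0],"dr":[0,0,-1.2],"fingers":0}

```text
time: 8.7
tcp_pos: [0.6472, -0.0312, 0.07]
ee_rot: [[0.233, 0.972, -0.001], [0.972, -0.233, 0.001], [0.001, -0.001, -1.0]]
contact_force: [-6.1, 4.3, 9.4]
opening: 0.012
```

Call:
jog_arm:
  moves:
    - {"slide":[0,0,0],"dr":[0,0,-0.06],"fingers":0}
    - {"slide":[0,0,0],"dr":[0,0,-0.12],"fingers":0}
    - {"slide":[0,0,0],"dr":[0,0,-0.18],"fingers":0}
    - {"slide":[0,0,0],"dr":[0,0,-0.22],"fingers":0}
    - {"slide":[0,0,0],"dr":[0,0,-0.22],"fingers":0}

```text
time: 9.12
tcp_pos: [0.6469, -0.0312, 0.0701]
ee_rot: [[0.017, 1.0, -0.002], [1.0, -0.017, 0.001], [0.001, -0.002, -1.0]]
contact_force: [-7.8, 3.8, 12.4]
opening: 0.0122
```

```bash
python3 st.py
```

```text
time 9.1167
tcp_pos [ 0.6469 -0.0312  0.0701]
contact_force [-7.7764  3.7728 12.372 ]
wrist_torque [0.8177 1.653  0.0049]
opening 0.0122
qpos [ 0.2845  0.7049 -0.4953  1.6532  0.4058  0.8892 -0.3879]
head 1.553628083094742 bolt angle 1.4974284079990547
```

Call:
jog_arm:
  moves:
    - {"slide":[0,0,0],"dr":[0,0,-0.03],"fingers":0}
    - {"slide":[0,0,0],"dr":[0,0,-0.06],"fingers":0}
    - {"slide":[0,0,0],"dr":[0,0,-0.06],"fingers":0}
    - {"slide":[0,0,0],"dr":[0,0,-0.06],"fingers":0}

```text
time: 9.45
tcp_pos: [0.6469, -0.0313, 0.0701]
ee_rot: [[-0.037, 0.999, -0.002], [0.999, 0.037, 0.002], [0.002, -0.002, -1.0]]
contact_force: [-8.5, 4.9, 11.0]
opening: 0.0124
```

```bash
python3 st.py
```

```text
time 9.45
tcp_pos [ 0.6469 -0.0313  0.0701]
contact_force [-8.478   4.8905 10.9956]
wrist_torque [ 1.0606  1.7785 -1.7324]
opening 0.0124
qpos [ 0.2934  0.7081 -0.5092  1.6522  0.4162  0.8931 -0.3416]
head 1.6078207063331846 bolt angle 1.5516210312374974
```

Call:
jog_arm:
  moves:
    - {"slide":[0,0,0],"dr":[0,0,0.03],"fingers":60}
    - {"slide":[0,0,0],"dr":[0,0,0.03],"fingers":60}
    - {"slide":[0,0,0],"dr":[0,0,0.03],"fingers":60}
    - {"slide":[0,0,0],"dr":[0,0,0.03],"fingers":60}
    - {"slide":[0,0,0],"dr":[0,0,0.03],"fingers":60}
    - {"slide":[0,0,-3],"dr":[0,0,0.03],"fingers":60}
    - {"slide":[0,0,-6],"dr":[0,0,0.03],"fingers":60}
    - {"slide":[0,0,-7],"dr":[0,0,0.03],"fingers":60}

```text
time: 10.12
tcp_pos: [0.6499, -0.0325, 0.1432]
ee_rot: [[-0.009, 1.0, 0.005], [1.0, 0.009, 0.0], [0.0, 0.005, -1.0]]
contact_force: [1.5, 0.4, 1.5]
opening: 0.0512
```

Call:
jog_arm:
  moves:
    - {"slide":[3,-2,0],"dr":[0,0,0.12],"fingers":60}
    - {"slide":[6,-4.5,0],"dr":[0,0,0.24],"fingers":60}
    - {"slide":[8.6,-6.5,0],"dr":[0,0,0.36],"fingers":60}
    - {"slide":[8.6,-6.5,0],"dr":[0,0,0.48],"fingers":60}
    - {"slide":[8.6,-6.5,0],"dr":[0,0,0.6],"fingers":60}
    - {"slide":[8.6,-6.5,0],"dr":[0,0,0.72],"fingers":60}
    - {"slide":[8.6,-6.5,0],"dr":[0,0,0.84],"fingers":60}
    - {"slide":[8.6,-6.5,0],"dr":[0,0,0.96],"fingers":60}
    - {"slide":[8.6,-6.5,0],"dr":[0,0,1.08],"fingers":60}
    - {"slide":[8.6,-6.5,0],"dr":[0,0,1.2],"fingers":60}
    - {"slide":[8.6,-6.5,0],"dr":[0,0,1.32],"fingers":60}
    - {"slide":[8.6,-6.5,0],"dr":[0,0,1.44],"fingers":60}

```text
time: 11.12
tcp_pos: [0.5822, 0.0525, 0.1391]
ee_rot: [[0.991, 0.134, 0.0], [0.134, -0.991, -0.0], [0.0, 0.0, -1.0]]
contact_force: [-0.1, 0.1, 0.1]
opening: 0.0514
```

```bash
python3 st.py
```

```text
time 11.1167
tcp_pos [0.5822 0.0525 0.1391]
contact_force [-0.1299  0.1185  0.0664]
wrist_torque [ 0.0259 -0.0116 -0.0408]
opening 0.0514
qpos [-0.0398  0.488  -0.1983  1.7843  0.1202  0.8809 -1.7287]
head 0.13422546380738798 bolt angle 0.07802578871170074
```

Call:
jog_arm:
  moves:
    - {"slide":[0,-0.1,1],"dr":[0,0,0.07],"fingers":60}
    - {"slide":[0,-0.1,2.5],"dr":[0,0,0.07],"fingers":60}
    - {"slide":[0,-0.1,4],"dr":[0,0,0.07],"fingers":60}
    - {"slide":[0,-0.1,5],"dr":[0,0,0.07],"fingers":60}
    - {"slide":[0,-0.1,6],"dr":[0,0,0.07],"fingers":60}
    - {"slide":[0,-0.1,7],"dr":[0,0,0.07],"fingers":60}
    - {"slide":[0,-0.1,7],"dr":[0,0,0.07],"fingers":60}
    - {"slide":[0,-0.1,7],"dr":[0,0,0.07],"fingers":60}

```text
time: 11.78
tcp_pos: [0.5819, 0.0535, 0.0688]
ee_rot: [[0.998, 0.07, -0.001], [0.07, -0.998, -0.0], [-0.001, 0.0, -1.0]]
contact_force: [0.8, -0.8, -0.5]
opening: 0.0511
```

Call:
jog_arm:
  moves:
    - {"slide":[0,0,0],"dr":[0,0,0],"fingers":0}
    - {"slide":[0,0,0],"dr":[0,0,0],"fingers":0}
    - {"slide":[0,0,0],"dr":[0,0,0],"fingers":0}
    - {"slide":[0,0,0],"dr":[0,0,0],"fingers":0}
    - {"slide":[0,0,0],"dr":[0,0,0],"fingers":0}
    - {"slide":[0,0,0],"dr":[0,0,0],"fingers":0}

```text
time: 12.28
tcp_pos: [0.5826, 0.0531, 0.07]
ee_rot: [[0.998, 0.069, 0.001], [0.069, -0.998, -0.0], [0.001, 0.0, -1.0]]
contact_force: [-1.0, -1.8, 6.1]
opening: 0.0123
```

```bash
python3 st.py; python3 look.py a2; python3 - <<'E'
import cv2
from plant import env
i=env.capture("side");cv2.imwrite("pics/side_h.png",i)
E
```

```text
time 12.2833
tcp_pos [0.5826 0.0531 0.07  ]
contact_force [-1.034  -1.7814  6.0529]
wrist_torque [-0.3516  0.2395 -0.015 ]
opening 0.0123
qpos [-0.0641  0.5747 -0.1682  1.8414  0.1369  0.7355 -1.8088]
head 0.06928111891552827 bolt angle 0.013081443819841027
```

View pics/a2.png

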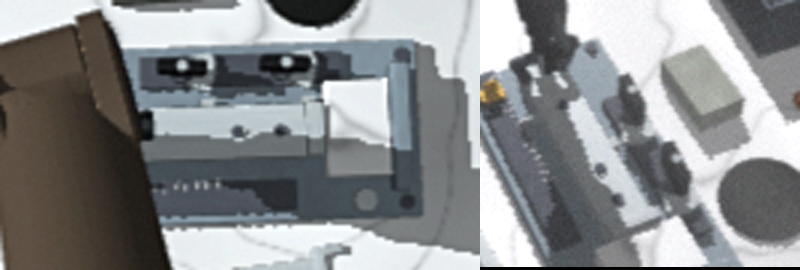

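Both wings now lie along the slide, at (182,66) and (287,62) in the top part, and the fingers are on the bow bar. Next I'll zoom on the index blade in the initial pictures, with blade hypotheses overlaid.

```bash
python3 - <<'E'
from h import *
p=np.load("pose.npy")
out=[]
for n,(x0,y0) in(("top",(278,210)),("side",(268,184))):
    im=cv2.imread(f"pics/{n}0.png")[y0:y0+24,x0:x0+26+8]
    k=11; z=cv2.convertScaleAbs(cv2.resize(im,None,fx=k,fy=k,interpolation=cv2.INTER_NEAREST),alpha=1.6)
    q=z.copy()
    for x,c in((-150,(0,0,255)),(-158,(0,255,0))):
        P=world(p,[(x,-52,30),(x,-68,30),(x,-68,54),(x,-52,54)])
        uv=((proj(n,P)-[x0,y0]+.5)*k).astype(int)
        cv2.polylines(q,[uv],True,c,1)
    P=world(p,[(-100,-45,42),(-100,-28,42)]); uv=((proj(n,P)-[x0,y0]+.5)*k).astype(int); cv2.line(q,tuple(map(int,uv[0])),tuple(map(int,uv[1])),(255,0,255),1)
    out.append(np.hstack([z,q]))
cv2.imwrite("pics/blade.png",np.vstack(out))
E
```

```text
(no output)
```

View pics/blade.png

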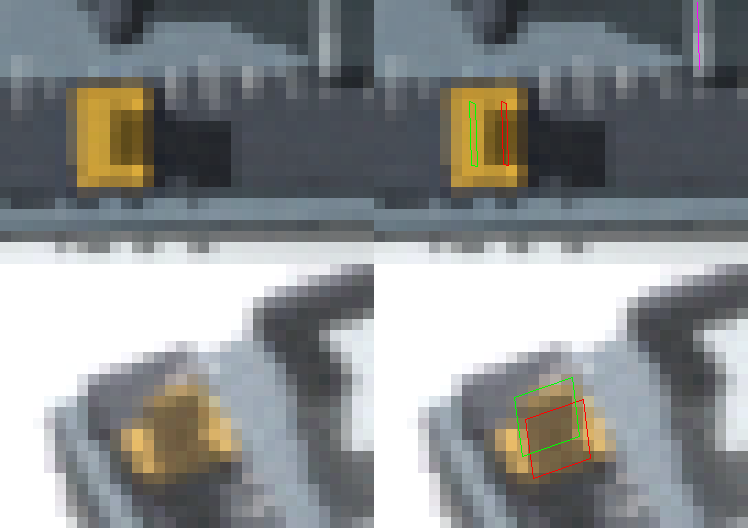

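The clip base spans x about -165 to -145, and the blade's shadow starts at about column 110 in the top zoom. That puts the blade at about -155.5, so the pull is about 55 mm.

Call:
jog_arm:
  moves:
    - {"slide":[0,-0.5,0],"dr":[0,0,0],"fingers":0}
    - {"slide":[0,-1.0,0],"dr":[0,0,0],"fingers":0}
    - {"slide":[0,-1.5,0],"dr":[0,0,0],"fingers":0}
    - {"slide":[0,-2.0,0],"dr":[0,0,0],"fingers":0}
    - {"slide":[0,-2.5,0],"dr":[0,0,0],"fingers":0}
    - {"slide":[0,-3.0,0],"dr":[0,0,0],"fingers":0}
    - {"slide":[0.1,-3.5,0],"dr":[0,0,0],"fingers":0}
    - {"slide":[0.1,-4.0,0],"dr":[0,0,0],"fingers":0}
    - {"slide":[0.1,-4.5,0],"dr":[0,0,0],"fingers":0}
    - {"slide":[0.1,-5.0,0],"dr":[0,0,0],"fingers":0}
    - {"slide":[0.1,-5.5,0],"dr":[0,0,0],"fingers":0}
    - {"slide":[0.1,-5.5,0],"dr":[0,0,0],"fingers":0}

```text
time: 13.43
tcp_pos: [0.5793, 0.105, 0.0699]
ee_rot: [[0.998, 0.067, -0.0], [0.067, -0.998, -0.004], [-0.001, 0.004, -1.0]]
contact_force: [-2.0, -12.2, 12.2]
opening: 0.0118
```

```bash
python3 st.py; python3 - <<'E'
from h import *
p=np.load("pose.npy"); x0,y0=264,178; k=9
im=env.capture("side"); cv2.imwrite("pics/side1.png",im)
t=env.capture("top"); cv2.imwrite("pics/top1.png",t)
z=[cv2.convertScaleAbs(cv2.resize(a[y0:y0+44,x0:x0+44],None,fx=k,fy=k,interpolation=cv2.INTER_CUBIC),alpha=1.6) for a in(cv2.imread("pics/side0.png"),im)]
tt=cv2.convertScaleAbs(cv2.resize(t[190:240,265:353],None,fx=4.0,fy=4.0,interpolation=cv2.INTER_CUBIC),alpha=1.6)
o=np.hstack(z); tt=cv2.copyMakeBorder(tt,0,0,0,o.shape[1]-tt.shape[1],cv2.BORDER_CONSTANT)
cv2.imwrite("pics/chk.png",np.vstack([o,tt[:200]]))
E
```

```text
time 13.4333
tcp_pos [0.5793 0.105  0.0699]
contact_force [ -2.0281 -12.1552  12.2297]
wrist_torque [-2.49    0.5967 -0.054 ]
opening 0.0118
qpos [-0.1579  0.58   -0.1634  1.8302  0.1381  0.7438 -1.9005]
head 0.06724274623366584 bolt angle 0.011043071137978602
```

View pics/chk.png

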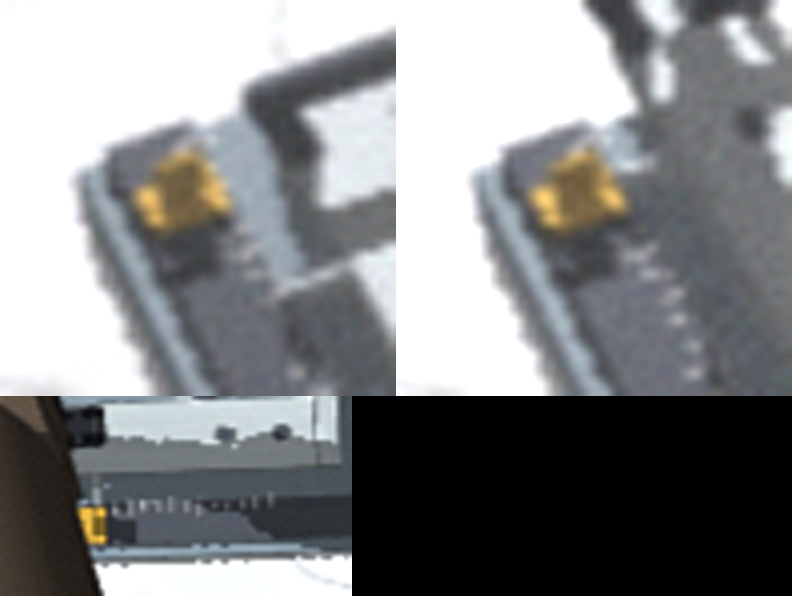

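In the top picture the fin is at about (96,487), just right of the clip's centre, and travel is about 52 mm. I'll measure the fin and blade columns numerically.

```bash
python3 - <<'E'
from h import *
p=np.load("pose.npy")
for f in("top0","top1"):
    t=cv2.imread(f"pics/{f}.png")
    print(f)
    if f=="top1":
        for r in range(206,216): print(r,t[r,283:299,1])
    print("clip R",*[(r,t[r,283:295,2].tolist()) for r in(219,221,223,226)],sep="\n")
t=cv2.imread("pics/top0.png")
for r in range(210,217): print(r,t[r,302:314,1])
for tr in(52,55,57):
    print(tr,proj("top",world(p,[(-100-tr,-45,42),(-100-tr,-30,42),(-100-tr,-52,54),(-100-tr,-68,54)])).round(2).tolist())
print(proj("top",world(p,[(-100,-45,42),(-100,-30,42)])).round(2).tolist())
E
```

```text
top0
clip R
(219, [45, 71, 115, 127, 124, 110, 118, 135, 74, 26, 63, 54])
(221, [42, 64, 113, 127, 124, 78, 59, 67, 41, 22, 21, 26])
(223, [43, 65, 114, 127, 122, 75, 58, 69, 42, 22, 25, 23])
(226, [41, 48, 116, 113, 101, 98, 101, 108, 59, 23, 34, 41])
top1
206 [54 73 75 75 75 75 77 76 75 75 76 77 76 76 77 76]
207 [40 69 76 74 76 75 76 76 77 75 75 75 75 76 75 76]
208 [30 68 76 74 75 76 78 77 78 77 77 77 77 76 76 76]
209 [18 51 60 58 57 66 61 55 53 52 52 51 49 49 51 50]
210 [18 34 50 53 54 64 63 53 50 50 51 51 49 51 51 52]
211 [16 29 49 54 53 65 65 54 55 52 52 52 52 53 53 54]
212 [17 21 46 54 52 63 64 57 84 68 53 54 54 54 52 53]
213 [19 18 39 51 54 82 88 64 58 54 53 53 53 53 52 54]
214 [19 16 30 47 55 85 93 65 52 52 52 52 54 53 53 54]
215 [18 20 36 53 54 86 93 66 52 53 53 54 53 59 58 53]
clip R
(219, [20, 63, 136, 151, 147, 123, 136, 159, 90, 34, 76, 68])
(221, [18, 20, 81, 136, 145, 93, 69, 80, 48, 27, 28, 31])
(223, [20, 15, 39, 129, 146, 89, 69, 81, 50, 27, 28, 29])
(226, [22, 21, 20, 48, 106, 118, 119, 128, 71, 27, 42, 49])
210 [42 44 43 42 57 88 62 41 41 41 43 43]
211 [42 44 44 43 57 89 61 44 43 44 44 43]
212 [43 43 43 42 57 87 61 43 43 44 44 45]
213 [ 46  46  41  39  58 104  72  44  44  45  45  43]
214 [ 83  81  58  45  58 106  74  45  46  46  45  45]
215 [ 85  89  84  78  60 103  73  44  44  45  44  45]
216 [68 78 67 50 42 84 56 29 28 35 30 26]
52 [[288.56, 216.31], [288.42, 210.98], [288.37, 218.71], [288.51, 224.47]]
55 [[287.49, 216.34], [287.36, 211.01], [287.29, 218.74], [287.43, 224.5]]
57 [[286.78, 216.36], [286.65, 211.03], [286.57, 218.76], [286.71, 224.52]]
[[307.06, 215.79], [306.91, 210.45]]
```

The fin is at column 288.8 and the blade centre at about 287.4, so the jaw needs about 3.7 mm more.

Call:
jog_arm:
  moves:
    - {"slide":[0,-0.2,0],"dr":[0,0,0],"fingers":0}
    - {"slide":[0,-0.4,0],"dr":[0,0,0],"fingers":0}
    - {"slide":[0,-0.4,0],"dr":[0,0,0],"fingers":0}
    - {"slide":[0,-0.4,0],"dr":[0,0,0],"fingers":0}
    - {"slide":[0,-0.4,0],"dr":[0,0,0],"fingers":0}
    - {"slide":[0,-0.4,0],"dr":[0,0,0],"fingers":0}
    - {"slide":[0,-0.4,0],"dr":[0,0,0],"fingers":0}
    - {"slide":[0,-0.4,0],"dr":[0,0,0],"fingers":0}

```text
time: 14.2
tcp_pos: [0.5791, 0.1079, 0.0699]
ee_rot: [[0.998, 0.066, -0.0], [0.066, -0.998, -0.005], [-0.001, 0.005, -1.0]]
contact_force: [-2.3, -12.7, 11.6]
opening: 0.0119
```

```bash
python3 st.py; python3 - <<'E'
from h import *
t=env.capture("top"); cv2.imwrite("pics/top2.png",t)
for r in range(211,217): print(r,t[r,283:297,1])
for r in(221,223): print(r,t[r,283:295,2])
cv2.imwrite("pics/fin2.png",cv2.convertScaleAbs(cv2.resize(np.hstack([t[160:240,260:420]]),None,fx=5,fy=5,interpolation=cv2.INTER_CUBIC),alpha=1.5))
E
```

```text
time 14.2
tcp_pos [0.5791 0.1079 0.0699]
contact_force [ -2.3093 -12.65    11.5974]
wrist_torque [-2.7231  0.5127  0.0367]
opening 0.0119
qpos [-0.1636  0.5805 -0.1626  1.8292  0.1381  0.7445 -1.9065]
head 0.06623534972133141 bolt angle 0.01003567462564417
211 [46 54 53 53 63 58 52 56 52 53 52 52 52 52]
212 [34 50 52 54 68 59 53 83 68 53 53 53 53 54]
213 [30 49 52 56 98 78 53 58 54 53 54 53 53 51]
214 [ 19  48  52  54 104  97  64  52  52  53  53  52  53  53]
215 [ 25  81  69  61 103  99  67  51  53  53  55  53  52  74]
216 [55 91 98 96 98 93 66 48 46 47 59 51 46 77]
221 [ 31  75 136 148 145  92  69  79  49  28  28  31]
223 [ 18  61 133 149 142  89  70  83  50  29  27  30]
```

View pics/fin2.png

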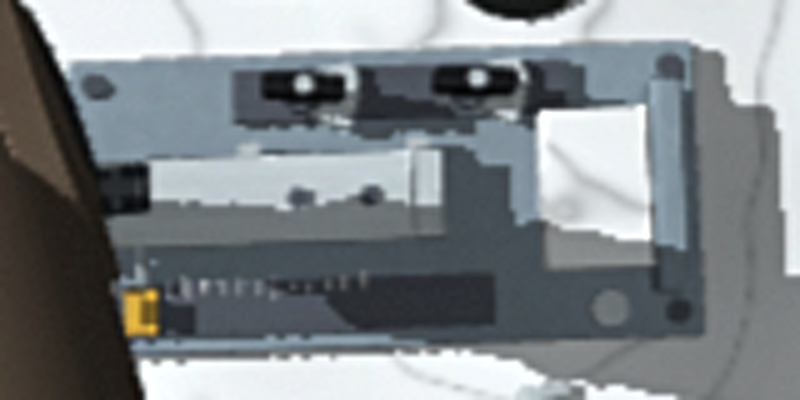

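The fin is now at column about 287.5 and the blade at about 287.4, so they agree within about 1 mm. The wings lie along the slide and the stone is in place. A short hold to check rest, then I'll hand in.

Call:
jog_arm:
  moves:
    - {"slide":[0,0,0],"dr":[0,0,0],"fingers":0}
    - {"slide":[0,0,0],"dr":[0,0,0],"fingers":0}
    - {"slide":[0,0,0],"dr":[0,0,0],"fingers":0}
    - {"slide":[0,0,0],"dr":[0,0,0],"fingers":0}
    - {"slide":[0,0,0],"dr":[0,0,0],"fingers":0}
    - {"slide":[0,0,0],"dr":[0,0,0],"fingers":0}

```text
time: 14.75
tcp_pos: [0.5791, 0.1079, 0.0699]
ee_rot: [[0.998, 0.066, -0.0], [0.066, -0.998, -0.005], [-0.001, 0.005, -1.0]]
contact_force: [-3.1, -13.1, 12.2]
opening: 0.0122
```

```bash
python3 -c "
from plant import env
s=env.read_state();print(s['tcp_pos'],s['contact_force'],s['opening'],abs(s['qvel']).max())
print(env.sign_off())"
```

```text
[0.57911383 0.10785731 0.06988081] [ -3.11959103 -13.06917005  12.19806053] 0.012194610636682904 0.0014221030562842748
the job is handed in; nothing more can be done
None
```

I unscrewed the stone-side bolt and then the handle-side bolt, each anticlockwise to its stop. I then pulled the jaw out about 55 mm by the bow handle and handed the job in at about 15 s, still gripping it.

- **Bolts:** the wrist torque jumped at each stop, at a tool-measured angle of about 1.55 rad. The last top picture shows both wings along the slide.
- **Pointer:** the fin is at pixel column about 287.5 and the blade at about 287.4, so they agree within about 1 mm. Two readings put the fin slightly apart (287.35 and 287.64).
- **Hold:** about 13 N pull along the slide, with the tool pose unchanged over the last 0.5 s.
- **Bench:** the stone and spacer look undisturbed in the last top picture. I did not check the other bystanders in that crop.
- **Disagreements:** the tool had moved about 3.5 mm less than commanded under the spring load, so I set the final position from the picture. A few side-view points missed the clamp pose fit by up to 2 pixels, and I relied on the top view for the blade.

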